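# Put the upper tier back on the back-door caddy

### The job

Put the missing upper tier back on the little two-tier caddy: take the galvanized tray that has the big corner holes by its wooden handle, lower it (do not drop it) so that all four holes go over the four posts and it rests level on the two end panels, then let go. Leave the plain tray without holes and the blue mug where they are.

Things in the scene. Friction and masses are not known exactly. Their poses are not given: they have to be found in the camera images.
- stand: Caddy lower tier, fixed: green-painted base 140 (x) x 180 (y) x 12 mm; two upright end panels (90 along x, 10 thick) at y = +-65 mm, tops 70 mm above the shelf; four white posts, 10 mm thick, at x = +-45, y = +-65 mm, 110 mm tall, tapered over the top 12 mm. Origin: centre of underside, on the shelf; z up. Yaw up to 0.5 rad either way; same after a half turn.
- tray: Upper tier, loose, 0.3-0.65 kg, flat on the shelf: grey tray 140 (x) x 180 (y) mm, floor 6, rim 18 high, round 36 mm holes at x = +-45, y = +-65 mm. Central wooden handle bar 16 thick (x), 90 long (y), 47 to 69 mm above the underside, on thin legs at y = +-32. Origin: centre of underside; z up; yaw up to 0.5 rad either way; same after a half turn. Seated: origin 70 mm above the stand's.
- plain_tray: Bystander: a tray of the same size, colour and handle, but with no holes in its floor. Loose. Origin at the centre of its underside.
- mug: Bystander: a chipped blue enamel mug, 80 mm across and 80 mm tall, loose, handle towards its +y (reaching 68 mm from its axis). Origin at the centre of its underside.
There are look-alikes about, which are no part of the job. What is shaped like the stand but pink or red is not meant.

How it is judged:
On the way:
1. the holed tray is lowered over the posts while still held: within 20 mm of its seat, centred within 20 mm (horizontal distance between tray and stand below 0.02 m and angle between the x axis of tray and the x axis of stand, either way round below 0.2 rad and z of tray in the frame of stand below 0.09 m and angle between tray's own z axis and vertical below 0.17 rad and contact force between the fingers and tray above 0.5 N), for 0.1 s.
At the end, for the whole second after the job is handed in: The holed tray rests on the end panels with all four posts through its holes: its origin 65 to 75 mm above the stand's and within 20 mm of it sideways, sides in line within 0.2 rad, level within 0.06 rad, at rest; the plain tray and the mug within 30 mm of where they started (horizontal distance between tray and stand below 0.02 m and angle between the x axis of tray and the x axis of stand, either way round below 0.2 rad and z of tray in the frame of stand between 0.065 and 0.075 m and angle between tray's own z axis and vertical below 0.06 rad and linear speed of tray below 0.02 m/s and distance of each of plain_tray, mug from where it was at the start of the episode below 0.03 m); the robot touches nothing.
It fails at once if the plain tray is moved more than 30 mm or lifted (distance of plain_tray from where it was at the start of the episode above 0.03 m).
It fails at once if the mug is moved more than 30 mm or tipped (distance of mug from where it was at the start of the episode above 0.03 m or angle between mug's own z axis and vertical above 0.5 rad).
It also fails if it takes over 42 s, if anything falls off the work surface, if the arm or the gripper's body presses on something with over 40 N, if the wrist force passes 120 N, or if a joint passes its speed limit or range.

### The arm

A 6-joint arm with a two-finger parallel gripper is mounted at the origin on the work surface. World frame = base frame: x ahead of the robot, y to its left, z up, the work surface at z = 0. Lengths are in m, angles in rad, forces in N, time in s.
With the tool pointing down it reaches from about 0.35 to 0.975 m from the base axis. Payload 4.9 kg.
Tool frame: the origin (TCP) lies between the finger pads; the fingertips stand 14 mm ahead of it and the grasp point (between the pads) lies 5 mm behind it (manip.finger_overhang is the distance from the TCP to the fingertips, in m); z points along the fingers, y is the line along which they close (so a half turn about z gives the same grasp; the last joint's range is limited). The gripper opens to 85 mm and grips with 20 to 120 N. Pads are 22 mm wide; open, the fingers measure 114 mm over their backs; the gripper's body (76 mm by 85 mm) begins 54 mm behind the grasp point. The pads swing forward as they close: fully open they stand 13 mm farther back than shut.
Start: joints at [-1.326, 0.053, 1.613, -0, 1.476, -0.119], TCP at [0.222, -0.584, 0.245] pointing down, gripper open.
Joint ranges: [-3.01, 3.01], [-1.01, 2.22], [0.06, 2.58], [-1.02, 4.17], [0.09, 2.62], [-3.14, 3.14]. Speed limits (rad/s): [2.57, 2.57, 3.14, 3.14, 3.14, 3.14].

### API

Orientations are given as a unit quaternion [w, x, y, z].
In Python, from plant import manip, grab_frame gives the robot as it stands.
- The arm moves only by the tool servo_tool, never from a script. Its argument "deltas" is a list that holds one entry, the list of rows, each a list of 5 numbers: the opening in per cent of the stroke, from 0 (shut) to 100 (fully open), then the shift along the world's x, y, z in m, then the turn about the world's z in degrees. A call has exactly 8 rows; each row shifts and turns the commanded pose from where the row before left it; what a row does not reach is not made up. A row lasts 1/10 s, in which the tool goes at most 50 mm and 8.59 degrees, less where a joint would pass 70% of its speed; a pose out of reach is approached as far as the arm can. A call is refused whole if a number of a shift passes 0.05 or a number of a turn 8.59, either way. A call with a gripper value outside its range is refused whole. The fingers move at their own pace and stop on an object; the grip force is fixed at half the most. Time passes only in rows, so rows that do not move let the fingers close, or fill a call up. It gives the time, the measured TCP pose, the force, the opening and the grip force at its end, in the units of the state.
- manip.state(): the state, without advancing time (a new reading comes with each control period).
- grab_frame(name): name is "side" or "top" or "wrist"; returns a dict with "pixels" (384x512x3 uint8, red, green, blue), "z_map" (384x512 float32, m along the optical axis (not along the pixel's ray), 0 where there is no reading), "fx", "fy", "cx", "cy" (pixels), "rvec" (rotation vector, rad) and "tvec" (3), from world to camera coordinates, as OpenCV has them; the wrist camera has in their place "T_tool_cam" (4x4, takes a point from camera to tool coordinates, whose origin is the TCP and whose axes are the flange's). Camera axes: x right, y down, z forward; pixel columns grow to the right and rows downward; lengths in m; the calibration is good to about 2 mm. A picture is of the moment at which its call begins: read the wrist's pose just before it.
- manip.job_done(): hands the job in; it is judged then, once.
The state is a dict: "time": time; "joint_pos": joint angles; "joint_vel": joint speeds; "joint_efforts": joint torques, N m; "tool_pos": TCP position; "tool_rot": TCP orientation; "contact_force": force on the tool from outside, world axes, zero at the start; "ft_torque": the same for the moment, N m; "gripper_width": opening from 0.0 (shut) to 1.0 (fully open); "grasp_force": force on a finger pad.
Only numpy, scipy, OpenCV 4.12 (cv2) and the standard library are available. Lean on these libraries where they do the work, as an engineer would, in place of code of your own. Each camera call takes 0.05 s, during which the arm holds its last target. There are 200 camera calls.

## Working session

There is one attempt and no reset: what is moved stays moved. The work goes in short steps, Python scripts to look and compute and a tool call to move; the robot and the scene stay as the last step left them, time stands still between calls to the robot, and variables do not carry over. Pictures are saved under pics/ and viewed, at most 10 in all, crops included, and the job is handed in when it is done.

Besides the shell and the picture viewer there is one more tool, called after ">>>" in YAML: its name, and indented under it one key for each argument. servo_tool: Moves the arm, as the interface text tells. Its arguments: {"type":"object","properties":{"deltas":{"type":"array"}},"required":["deltas"]}

```bash
mkdir -p pics && cat > h.py <<'E'
import numpy as np, cv2
from plant import manip, grab_frame
from scipy.spatial.transform import Rotation as R
def grab(n):
    s=manip.state(); f=grab_frame(n)
    if n=="wrist":
        q=s["tool_rot"]; T=np.eye(4); T[:3,:3]=R.from_quat([q[1],q[2],q[3],q[0]]).as_matrix(); T[:3,3]=s["tool_pos"]
        W=T@np.array(f["T_tool_cam"])
    else:
        W=np.eye(4); r=cv2.Rodrigues(np.array(f["rvec"],float))[0]; W[:3,:3]=r.T; W[:3,3]=-r.T@np.array(f["tvec"],float).ravel()
    f["W"]=W
    return f
def cloud(f):
    z=f["z_map"]; v,u=np.indices(z.shape)
    P=np.stack([(u-f["cx"])/f["fx"]*z,(v-f["cy"])/f["fy"]*z,z],-1)@f["W"][:3,:3].T+f["W"][:3,3]
    P[z==0]=np.nan
    return P
def save(n,im): cv2.imwrite("pics/"+n,cv2.cvtColor(im,cv2.COLOR_RGB2BGR))
E
python3 - <<'E'
from h import *
for n in("top","side"):
    f=grab(n); save(n+"0.png",f["pixels"]); P=cloud(f); print(n,f["W"][:3,3],f["fx"],(f["z_map"]==0).mean())
    np.savez(n+"0.npz",P=P,im=f["pixels"])
E
```

```text
top [ 0.34798346 -0.1233734   1.4813886 ] 452.1986842698267 0.0041656494140625
side [ 0.19630117 -1.15479087  0.92144999] 495.6128434674229 0.004130045572916667
```

View pics/top0.png

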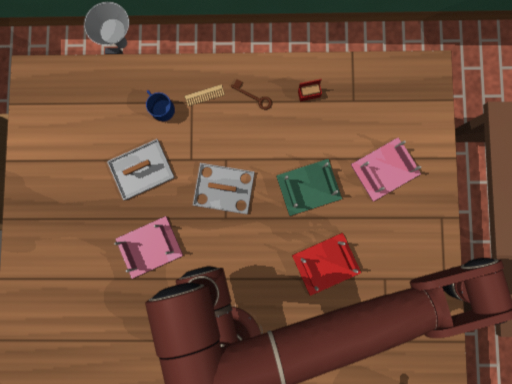

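View pics/side0.png

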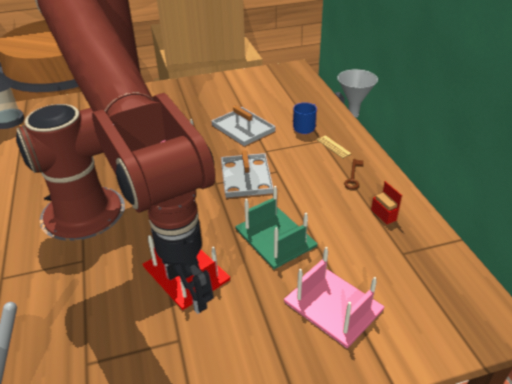

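The top view shows:
- Trays: plain at (141,170), no holes; holed at (224,188), with four brown holes.
- Stands: green at (310,187); look-alikes are pink at (387,169), pink at (149,247) and red at (326,265).
- Mug at (160,106).

By the description I choose the tray at (224,188) and the green stand at (310,187). Next I check them in a crop and measure.

```bash
cat > meas.py <<'E'
from h import *
def rect(P,m,zlo,zhi):
    k=m&(P[...,2]>zlo)&(P[...,2]<zhi); n,l,st,_=cv2.connectedComponentsWithStats(k.astype(np.uint8))
    i=1+np.argmax(st[1:,4]); return P[l==i]
def pose(xy,tag):
    (c,s,a)=cv2.minAreaRect((xy*1000).astype(np.float32))
    # direction of short side = body x
    b=cv2.boxPoints((c,s,a)); e0=b[1]-b[0]; e1=b[2]-b[1]
    e=e0 if np.linalg.norm(e0)<np.linalg.norm(e1) else e1
    yaw=np.arctan2(e[1],e[0]); yaw=(yaw+np.pi/2)%np.pi-np.pi/2
    print(tag,"c",np.round(c,1),"size",np.round(s,1),"yaw deg",round(np.degrees(yaw),1)); return c,yaw
E
python3 - <<'E'
from meas import *
d=np.load("top0.npz"); P,im=d["P"],d["im"]; hsv=cv2.cvtColor(im,cv2.COLOR_RGB2HSV)
save("crop0.png",cv2.resize(im[130:240,170:370],None,fx=4,fy=4,interpolation=cv2.INTER_CUBIC))
H,S,V=[hsv[...,i].astype(int) for i in range(3)]
roi=np.zeros(H.shape,bool); roi[140:225,170:355]=1
g=roi&(H>60)&(H<95)&(S>80)
Q=rect(P,g,-.01,.03); print(len(Q),np.median(Q[:,2])); pose(Q[:,:2],"green base")
Q=P[g&(P[...,2]>.06)]; print("panel tops",Q[:,2].max()); pose(Q[:,:2],"panels")
t=roi&(S<70)&(V>70); t[:,262:]=0
Q=rect(P,t,.003,.03); print(len(Q),np.median(Q[:,2])); pose(Q[:,:2],"tray")
hb=roi&(P[...,2]>.055)&(P[...,2]<.08); hb[:,262:]=0
Q=P[hb]; print("handle",Q.mean(0),Q.min(0),Q.max(0))
# holes
k=roi&(H>3)&(H<22)&(S>90); k[:,262:]=0; k&=(P[...,2]<.01)
n,l,st,ce=cv2.connectedComponentsWithStats(k.astype(np.uint8))
for i in range(1,n):
    if 20<st[i,4]<250: print(ce[i].round(1),st[i,4],P[l==i].mean(0).round(4))
for n_,(u,v) in dict(mug=(160,106),plain=(141,170)).items(): print(n_,P[v,u])
print(manip.state()["tool_pos"],manip.state()["gripper_width"])
E
```

```text
1825 0.012086492945603267
green base c [ 487.8 -265. ] size [135.2 176. ] yaw deg 17.7
panel tops 0.07934293522514624
panels c [ 488.8 -265.3] size [ 77.6 140.3] yaw deg 17.7
1583 0.00739815693150514
tray c [484.8  13. ] size [181.8 142.3] yaw deg -9.7
handle [0.48577512 0.01308569 0.06826046] [ 0.47325109 -0.0317732   0.05538567] [0.49935909 0.05667352 0.0761655 ]
[206.3 171.7] 73 [ 5.408e-01  7.100e-02 -2.000e-04]
[245.3 178. ] 71 [ 0.5187 -0.0581  0.0011]
[201.5 198.6] 75 [4.514e-01 8.600e-02 3.000e-04]
[240.7 205. ] 75 [ 4.297e-01 -4.290e-02  4.000e-04]
mug [0.76283286 0.22743404 0.00720017]
plain [0.54722204 0.28764344 0.00406716]
[ 0.22226917 -0.58355451  0.24416334] 0.9987550713129852
```

View pics/crop0.png

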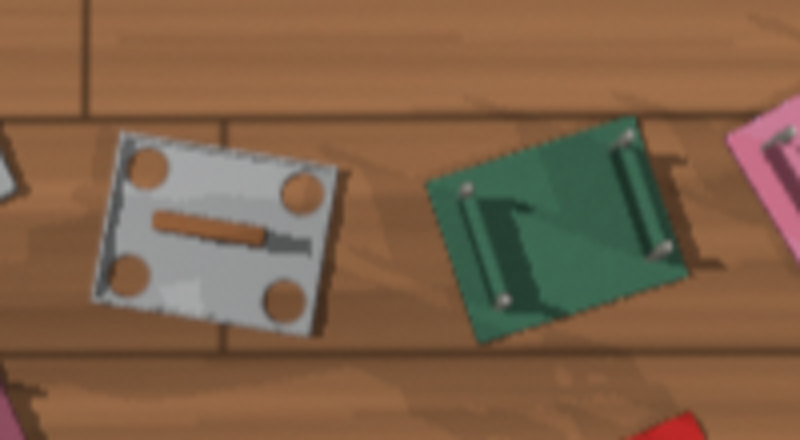

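The crop confirms it: the tray with four holes is on the left and the green stand with white posts on the right. The holes match the 90 x 130 mm pattern. Tray is at (0.485, 0.0135), yaw -9.7°; stand is at (0.488, -0.265), yaw 17.7°.

```bash
python3 - <<'E'
from h import *
s=manip.state(); q=s["tool_rot"]; M=R.from_quat([q[1],q[2],q[3],q[0]]).as_matrix()
print(M.round(3), np.degrees(np.arctan2(M[1,1],M[0,1])), manip.finger_overhang)
E
```

```text
[[ 0.935  0.356 -0.   ]
 [ 0.356 -0.935  0.002]
 [ 0.    -0.002 -1.   ]] -69.15426536157972 0.014
```

>>> servo_tool:
  deltas:
    - [[100,0.01,0.02,0.005,0],[100,0.019,0.043,0,0],[100,0.019,0.043,0,0],[100,0.019,0.043,0,0],[100,0.019,0.043,0,0],[100,0.019,0.043,0,0],[100,0.019,0.043,0,0],[100,0.019,0.043,0,0]]

```text
time: 0.9
tool_pos: [0.3655, -0.2611, 0.2498]
tool_rot: [-0.0, 0.984, 0.181, -0.0]
contact_force: [1.6, -1.3, 1.0]
gripper_width: 1.004
grasp_force: 0.0
```

>>> servo_tool:
  deltas:
    - [[100,0.017,0.039,0,7.5],[100,0.017,0.039,0,7.5],[100,0.017,0.039,0,7.5],[100,0.017,0.039,0,7.5],[100,0.017,0.039,0,7.5],[100,0.017,0.039,0,7.5],[100,0.018,0.042,-0.02,7.5],[100,0,0,-0.03,7]]

```text
time: 1.7
tool_pos: [0.4876, 0.0171, 0.2017]
tool_rot: [0.001, 0.76, 0.65, 0.002]
contact_force: [-0.6, -0.2, 0.6]
gripper_width: 1.001
grasp_force: 0.0
```

```bash
python3 - <<'E'
from meas import *
f=grab("wrist"); P=cloud(f); save("w1.png",f["pixels"]); s=manip.state()
q=s["tool_rot"]; M=R.from_quat([q[1],q[2],q[3],q[0]]).as_matrix()
print(s["tool_pos"],np.degrees(np.arctan2(M[1,1],M[0,1])))
D=np.hypot(P[...,0]-.485,P[...,1]-.0135)
k=(P[...,2]>.055)&(P[...,2]<.085)&(D<.07)
Q=P[k]; print(len(Q),np.median(Q[:,2])); pose(Q[:,:2],"bar(yaw is of its short side)")
E
```

```text
[0.48316121 0.01566547 0.19413595] -8.915963073576423
1616 0.06848445556309546
bar(yaw is of its short side) c [486.7  13.6] size [89.1 15.7] yaw deg -9.5
```

View pics/w1.png

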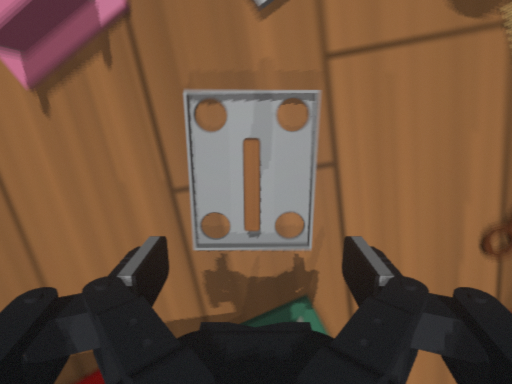

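The wrist view shows the bar near (252,187), between the open fingers and aligned with them, with four holes round it. The bar is at (0.487, 0.0136), yaw -9.5°. I descend and grip.

>>> servo_tool:
  deltas:
    - [[100,0.002,-0.001,-0.03,0],[100,0,0,-0.035,-0.5],[100,0,0,-0.03,0],[100,0,0,-0.03,0],[100,0,0,-0.015,0],[100,0,0,-0.005,0],[100,0,0,0,0],[100,0,0,0,0]]

```text
time: 2.55
tool_pos: [0.4882, 0.0115, 0.0566]
tool_rot: [0.001, 0.767, 0.641, 0.001]
contact_force: [0.3, 0.4, -0.3]
gripper_width: 1.002
grasp_force: 0.0
```

>>> servo_tool:
  deltas:
    - [[60,0,0,0,0],[30,0,0,0,0],[0,0,0,0,0],[0,0,0,0,0],[0,0,0,0,0],[0,0,0,0,0],[0,0,0,0,0],[0,0,0,0,0]]

```text
time: 3.35
tool_pos: [0.4875, 0.0119, 0.0556]
tool_rot: [0.0, 0.767, 0.642, 0.0]
contact_force: [-0.8, -0.0, 3.7]
gripper_width: 0.177
grasp_force: 60.9
```

>>> servo_tool:
  deltas:
    - [[0,0,0,0.005,0],[0,0,0,0.015,0],[0,0,0,0.025,0],[0,0,0,0.03,0],[0,0,0,0.035,0],[0,0,0,0.03,0],[0,0,0,0.02,0],[0,0,0,0.01,0]]

```text
time: 4.15
tool_pos: [0.4878, 0.0119, 0.2271]
tool_rot: [0.001, 0.767, 0.642, 0.001]
contact_force: [0.5, 0.9, -3.5]
gripper_width: 0.18
grasp_force: 60.1
```

```bash
cat > look.py <<'E'
from meas import *
s=manip.state(); q=s["tool_rot"]; M=R.from_quat([q[1],q[2],q[3],q[0]]).as_matrix()
t=s["tool_pos"]; print("tcp",np.round(t,4),"yaw",np.degrees(np.arctan2(M[1,1],M[0,1])).round(2),"F",np.round(s["contact_force"],1),"w",s["gripper_width"])
f=grab("wrist"); P=cloud(f); np.savez("w.npz",P=P,im=f["pixels"])
hsv=cv2.cvtColor(f["pixels"],cv2.COLOR_RGB2HSV)
off=M[:,0]*0
D=np.hypot(P[...,0]-t[0],P[...,1]-t[1])
z0=t[2]-.0556
k=(hsv[...,1]<70)&(hsv[...,2]>70)&(D<.14)&(P[...,2]>z0-.012)&(P[...,2]<z0+.03)
Q=P[k]; pose(Q[:,:2],"held tray"); A=np.c_[Q[:,:2],np.ones(len(Q))]
fl=k&(P[...,2]<z0+.012); B=P[fl]; c=np.linalg.lstsq(np.c_[B[:,:2],np.ones(len(B))],B[:,2],rcond=None)[0]
print("floor z",np.median(B[:,2]).round(4),"slope",c[:2].round(3),len(B))
E
python3 look.py
```

```text
tcp [0.4878 0.0119 0.2271] yaw -10.16 F [ 0.5  0.9 -3.5] w 0.18006435430721643
held tray c [490.2  15.4] size [173.9 141.3] yaw deg -10.1
floor z 0.1772 slope [ 0.001 -0.001] 31190
```

>>> servo_tool:
  deltas:
    - [[0,0,-0.015,0,2],[0,0,-0.03,0,4],[0,0,-0.045,0,4],[0,0,-0.045,0,4],[0,0,-0.045,0,4],[0,0,-0.045,0,4],[0,0,-0.033,0,3.8],[0,0,-0.02,0,2]]

```text
time: 5.0
tool_pos: [0.4861, -0.2681, 0.2227]
tool_rot: [-0.002, 0.59, 0.807, -0.0]
contact_force: [-0.0, 0.7, -3.6]
gripper_width: 0.175
grasp_force: 60.0
```

>>> servo_tool:
  deltas:
    - [[0,0,0,-0.005,0],[0,0,0,-0.01,0],[0,0,0,-0.01,0],[0,0,0,-0.005,0],[0,0,0,0,0],[0,0,0,0,0],[0,0,0,0,0],[0,0,0,0,0]]

```text
time: 5.8
tool_pos: [0.4877, -0.2662, 0.1961]
tool_rot: [0.001, 0.59, 0.807, -0.0]
contact_force: [0.1, -0.1, -2.8]
gripper_width: 0.181
grasp_force: 59.9
```

```bash
python3 look.py && python3 - <<'E'
from meas import *
d=np.load("w.npz"); P,im=d["P"],d["im"]; save("w2.png",im)
hsv=cv2.cvtColor(im,cv2.COLOR_RGB2HSV)
k=(P[...,2]>.085)&(P[...,2]<.118)&(np.hypot(P[...,0]-.488,P[...,1]+.265)<.11)
n,l,st,ce=cv2.connectedComponentsWithStats(k.astype(np.uint8))
for i in range(1,n):
    if st[i,4]>15: print(ce[i].round(),st[i,4],P[l==i].mean(0).round(4))
a=np.radians(17.7); c,s=np.cos(a),np.sin(a)
print("expect posts",[(round(.488+c*x-s*y,3),round(-.265+s*x+c*y,3)) for x in(.045,-.045) for y in(.065,-.065)])
E
```

```text
tcp [ 0.4877 -0.2662  0.1961] yaw 17.66 F [ 0.1 -0.1 -2.8] w 0.18129462215431222
held tray c [ 487.9 -262.8] size [140.7 174.3] yaw deg 17.8
floor z 0.1462 slope [-0.001 -0.001] 31685
[198. 110.] 174 [ 0.4288 -0.2165  0.1016]
[315. 110.] 177 [ 0.511  -0.1902  0.1015]
expect posts [(np.float64(0.511), np.float64(-0.189)), (np.float64(0.551), np.float64(-0.313)), (np.float64(0.425), np.float64(-0.217)), (np.float64(0.465), np.float64(-0.341))]
```

View pics/w2.png

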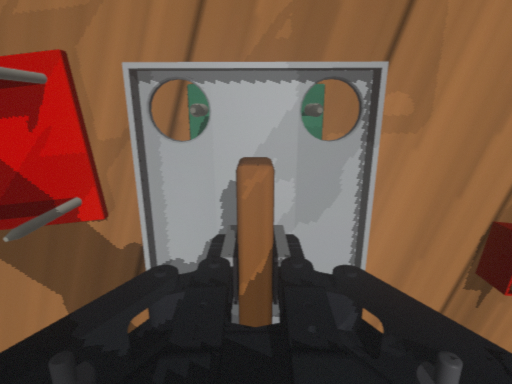

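Through the two visible holes the posts show at (198,110) and (315,110), each within about 2 mm of where the stand pose puts it. I lower.

>>> servo_tool:
  deltas:
    - [[0,0,0,-0.005,0],[0,0,0,-0.01,0],[0,0,0,-0.01,0],[0,0,0,-0.01,0],[0,0,0,-0.01,0],[0,0,0,-0.005,0],[0,0,0,0,0],[0,0,0,0,0]]

```text
time: 6.65
tool_pos: [0.4875, -0.2662, 0.1454]
tool_rot: [0.0, 0.59, 0.807, 0.0]
contact_force: [0.1, 0.4, -1.7]
gripper_width: 0.178
grasp_force: 59.9
```

>>> servo_tool:
  deltas:
    - [[0,0,0,-0.005,0],[0,0,0,-0.005,0],[0,0,0,-0.004,0],[0,0,0,-0.002,0],[0,0,0,-0.002,0],[0,0,0,0,0],[0,0,0,0,0],[0,0,0,0,0]]

```text
time: 7.45
tool_pos: [0.4875, -0.2662, 0.1276]
tool_rot: [0.0, 0.59, 0.807, 0.0]
contact_force: [-0.1, -0.8, -4.3]
gripper_width: 0.176
grasp_force: 60.0
```

```bash
python3 look.py
```

```text
tcp [ 0.4875 -0.2662  0.1276] yaw 17.65 F [-0.1 -0.8 -4.3] w 0.1757141381564434
held tray c [ 487.7 -262.6] size [140.9 173.8] yaw deg 17.7
floor z 0.0777 slope [-0.001 -0.001] 31890
```

Underside is at about 72 mm, nearly seated. I go down until it touches.

>>> servo_tool:
  deltas:
    - [[0,0,0,-0.001,0],[0,0,0,-0.001,0],[0,0,0,-0.0005,0],[0,0,0,0,0],[0,0,0,0,0],[0,0,0,0,0],[0,0,0,0,0],[0,0,0,0,0]]

```text
time: 8.3
tool_pos: [0.4876, -0.2662, 0.1256]
tool_rot: [0.0, 0.59, 0.807, -0.0]
contact_force: [-3.1, 2.8, 4.6]
gripper_width: 0.178
grasp_force: 61.1
```

It now bears on the panels (force +4.6 N). I release and rise.

>>> servo_tool:
  deltas:
    - [[30,0,0,0,0],[50,0,0,0,0],[75,0,0,0,0],[75,0,0,0,0],[75,0,0,0,0],[75,0,0,0,0],[75,0,0,0,0],[75,0,0,0,0]]

```text
time: 9.1
tool_pos: [0.4874, -0.2661, 0.1248]
tool_rot: [0.0, 0.59, 0.807, 0.0]
contact_force: [0.1, -0.4, 0.1]
gripper_width: 0.746
grasp_force: 0.0
```

>>> servo_tool:
  deltas:
    - [[75,0,0,0.01,0],[75,0,0,0.02,0],[75,0,0,0.03,0],[75,0,0,0.03,0],[75,0,0,0.03,0],[75,0,0,0.02,0],[75,0,0,0.01,0],[75,0,0,0,0]]

```text
time: 9.9
tool_pos: [0.4881, -0.2665, 0.2771]
tool_rot: [0.002, 0.59, 0.807, -0.0]
contact_force: [-0.2, -0.3, -0.0]
gripper_width: 0.751
grasp_force: 0.0
```

```bash
python3 - <<'E'
from meas import *
s=manip.state(); print(s["tool_pos"],s["contact_force"],s["gripper_width"])
f=grab("wrist"); P=cloud(f); im=f["pixels"]; save("w3.png",im); hsv=cv2.cvtColor(im,cv2.COLOR_RGB2HSV)
k=(hsv[...,1]<70)&(hsv[...,2]>70)&(P[...,2]>.068)&(P[...,2]<.095)&(np.hypot(P[...,0]-.488,P[...,1]+.265)<.13)
Q=P[k]; pose(Q[:,:2],"tray"); B=Q[Q[:,2]<.083]
print("floor",np.median(B[:,2]),np.linalg.lstsq(np.c_[B[:,:2],np.ones(len(B))],B[:,2],rcond=None)[0])
E
```

```text
[ 0.48805608 -0.26654531  0.27712668] [-0.18357168 -0.27144231 -0.031794  ] 0.7508483047197768
tray c [ 489.  -265.8] size [140.2 180.4] yaw deg 17.9
floor 0.0757979293249611 [-1.79944205e-05 -2.00615466e-03  7.53936004e-02]
```

View pics/w3.png

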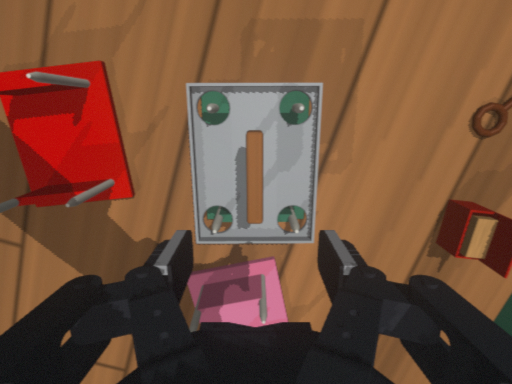

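The picture shows a post in each hole, at (212,105), (296,105), (217,218) and (292,218). The tray floor is at 76 mm, so its underside is at 70 mm, and it is level, centred within about 1 mm and clear of the gripper.

```bash
python3 -c "
from plant import manip; print(manip.job_done())"
```

```text
the job is handed in; nothing more can be done
None
```

The holed tray is seated level on the green stand with all four posts through its holes, the gripper is clear, the plain tray and mug were never approached, and the job was handed in at about 10 s (no verdict was returned).

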